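# Line up the twist-lid tubs by size on the closet shelf

## Robot

A 6-joint arm with a two-finger parallel gripper is mounted at the origin on the work surface. World frame = base frame: x ahead of the robot, y to its left, z up, the work surface at z = 0. Lengths are in m, angles in degrees, forces in N, time in s.
With the tool pointing down it reaches from about 0.35 to 0.775 m from the base axis. Payload 7.3 kg.
Tool frame: the origin (TCP) lies between the finger pads; the fingertips stand 14 mm ahead of it and the grasp point (between the pads) lies 5 mm behind it; z points along the fingers, y is the line along which they close (so a half turn about z gives the same grasp; the last joint's range is limited). The gripper opens to 92 mm and grips with 3 to 60 N. Pads are 19 mm wide; open, the fingers measure 130 mm over their backs; the gripper's body (75 mm by 190 mm) begins 47 mm behind the grasp point.
Start: joints at [-81.99, 19.595, 87.324, -0, 73.075, -8.365], TCP at [0.148, -0.504, 0.241] pointing down, gripper open.
Joint ranges: [-145.02, 145.02], [-44.19, 115.74], [2.07, 154.8], [-57.11, 237.11], [16.16, 152.29], [-177.93, 177.93]. Speed limits (degrees/s): [147.25, 147.25, 180, 180, 180, 180].

## Interface

Orientations are given as a 3x3 rotation matrix whose columns are the frame's x, y, z axes.
In Python, from cell import env gives the robot as it stands.
- The arm moves only by the tool apply_moves, never from a script. Its argument "deltas" is one flat list of numbers, 6 for each row, row after row: the shift along the tool's x, y, z in mm, then the turn, a rotation vector about the tool's x, y, z in rad. A call has 1 to 12 rows; each row shifts and turns the commanded pose from where the row before left it, along the tool's axes as they then stand; what a row does not reach is not made up. A row lasts 1/12 s, in which the tool goes at most 41.7 mm and 7.16 degrees, less where a joint would pass 70% of its speed; a pose out of reach is approached as far as the arm can. A call with a gripper value outside its range is refused whole. "claw" is the gripper's target within -1 to 1 (shut at 1, half-way at 0, fully open at -1), set as the call begins (left out, the last holds). The fingers move at their own pace and stop on an object; "newtons" is the grip in N (left out, the last holds). Time passes only in rows, so rows that do not move let the fingers close. It gives the time, the measured TCP pose, the force, the opening and the grip force at its end, in the units of the state.
- env.observe(): the state, without advancing time (a new reading comes with each control period).
- env.snapshot(name): name is "scene" or "side" or "wrist"; returns the picture (420x560x3 uint8, blue, green, red); there is no depth.
- env.get_calibration(name): a dict with "fx", "fy", "cx", "cy" (pixels), "dist_coeffs" ([k1, k2, p1, p2, k3] as OpenCV has them; the pictures are not rectified), "extrinsics" (4x4, takes a point from world to camera coordinates). Camera axes: x right, y down, z forward; pixel columns grow to the right and rows downward; lengths in m; the calibration is good to about 2 mm. A picture is of the moment at which its call begins: read the wrist's pose just before it. get_calibration takes no time and is no camera call; for the wrist camera it gives the pose at the moment of the call.
- env.hand_in(): hands the job in; it is judged then, once.
The state is a dict: "t": time; "joint_positions": joint angles; "qvel": joint speeds; "joint_efforts": joint torques, N m; "tcp_pos": TCP position; "ee_rot": TCP orientation; "force": force on the tool from outside, world axes, zero at the start; "ft_torque": the same for the moment, N m; "finger_gap": finger opening in m; "grasp_force": force on a finger pad.
Only numpy, scipy, OpenCV 4.12 (cv2) and the standard library are available. Lean on these libraries where they do the work, as an engineer would, in place of code of your own. Each camera call takes 0.05 s, during which the arm holds its last target. There are 200 camera calls.

## Task

Stand the four twist-lid tubs upright on the four cork rounds, one centred on each, in order of size: the largest on the round next to the white mug, getting smaller step by step to the smallest next to the sink strainer. Don't knock any tub over, and leave the mug and the strainer where they stand.

Things in the scene. Friction and masses are not known exactly. Their poses are not given: they have to be found in the camera images.
- tub_r_mid (a point): The largest of four loose upright twist-lid tubs: round white plastic body, ribbed grey lid with a raised straight twist grip across its top; 60 mm across the lid (body 57 mm), 92 mm tall overall with the top 17 mm being lid and twist grip. The point is the tub's centre, 46 mm above its underside; z is the tub's axis, up. It starts standing on the wooden shelf board, whose top is at z = 18 mm.
- tub_p_mid (a point): The second largest of four loose upright twist-lid tubs: round white plastic body, ribbed grey lid with a raised straight twist grip across its top; 52 mm across the lid (body 49 mm), 76 mm tall overall with the top 17 mm being lid and twist grip. The point is the tub's centre, 38 mm above its underside; z is the tub's axis, up. It starts standing on the wooden shelf board, whose top is at z = 18 mm.
- tub_s_mid (a point): The third largest of four loose upright twist-lid tubs: round white plastic body, ribbed grey lid with a raised straight twist grip across its top; 44 mm across the lid (body 41 mm), 60 mm tall overall with the top 17 mm being lid and twist grip. The point is the tub's centre, 30 mm above its underside; z is the tub's axis, up. It starts standing on the wooden shelf board, whose top is at z = 18 mm.
- tub_q_mid (a point): The smallest of four loose upright twist-lid tubs: round white plastic body, ribbed grey lid with a raised straight twist grip across its top; 36 mm across the lid (body 33 mm), 44 mm tall overall with the top 17 mm being lid and twist grip. The point is the tub's centre, 22 mm above its underside; z is the tub's axis, up. It starts standing on the wooden shelf board, whose top is at z = 18 mm.
- round_a: One of four like fixed flat cork rounds, 72 mm across and 3 mm thick, about 100 mm apart in a row along a flat white-painted wooden slat (90 mm wide and 600 mm long, 8 mm thick, lying on the shelf board). Origin at the centre of its underside; its top, where a tub stands, is 3 mm higher (z = 29 mm). The letters say nothing of the order in the row, which differs from start to start.
- round_b: One of four like fixed flat cork rounds, 72 mm across and 3 mm thick, about 100 mm apart in a row along a flat white-painted wooden slat (90 mm wide and 600 mm long, 8 mm thick, lying on the shelf board). Origin at the centre of its underside; its top, where a tub stands, is 3 mm higher (z = 29 mm). The letters say nothing of the order in the row, which differs from start to start.
- round_c: One of four like fixed flat cork rounds, 72 mm across and 3 mm thick, about 100 mm apart in a row along a flat white-painted wooden slat (90 mm wide and 600 mm long, 8 mm thick, lying on the shelf board). Origin at the centre of its underside; its top, where a tub stands, is 3 mm higher (z = 29 mm). The letters say nothing of the order in the row, which differs from start to start.
- round_d: One of four like fixed flat cork rounds, 72 mm across and 3 mm thick, about 100 mm apart in a row along a flat white-painted wooden slat (90 mm wide and 600 mm long, 8 mm thick, lying on the shelf board). Origin at the centre of its underside; its top, where a tub stands, is 3 mm higher (z = 29 mm). The letters say nothing of the order in the row, which differs from start to start.
- mug: White ceramic mug, loose, 80 mm across and 90 mm tall, standing on the slat in line with the cork rounds at one end of the row, about 100 mm from the nearest round; its handle points roughly away from the robot, across the row. Origin at the centre of its underside. It may be at either end.
- strainer: Stainless sink strainer, loose, a shallow cup about 81 mm across its rim and 22 mm tall, standing on the slat at the other end of the row from the mug. Origin at the centre of its underside.
Mind the look-alikes: they are no part of the job. What is shaped like the part that bears tub_s_mid but turquoise is not meant.

How it is judged (in metres and radians):
At the end, for the whole second after the job is handed in: Each tub stands upright (within 0.12 rad), at rest and released on its own cork round, its centre within 15 mm of the round's centre seen from above, in order of size from the largest nearest the mug to the smallest farthest from it ((horizontal distance between tub_r_mid and round_a below 0.015 m or horizontal distance between tub_r_mid and round_b below 0.015 m or horizontal distance between tub_r_mid and round_c below 0.015 m or horizontal distance between tub_r_mid and round_d below 0.015 m) and horizontal distance between tub_r_mid and mug between 0.05 and 0.15 m and height (world z) of tub_r_mid between 0.069 and 0.081 m and angle between each of tub_r_mid, tub_p_mid, tub_s_mid, tub_q_mid's own z axis and vertical below 0.12 rad and linear speed of each of tub_r, tub_p, tub_s, tub_q below 0.02 m/s and (horizontal distance between tub_p_mid and round_a below 0.015 m or horizontal distance between tub_p_mid and round_b below 0.015 m or horizontal distance between tub_p_mid and round_c below 0.015 m or horizontal distance between tub_p_mid and round_d below 0.015 m) and horizontal distance between tub_p_mid and mug between 0.15 and 0.25 m and height (world z) of tub_p_mid between 0.061 and 0.073 m and (horizontal distance between tub_s_mid and round_a below 0.015 m or horizontal distance between tub_s_mid and round_b below 0.015 m or horizontal distance between tub_s_mid and round_c below 0.015 m or horizontal distance between tub_s_mid and round_d below 0.015 m) and horizontal distance between tub_s_mid and mug between 0.25 and 0.35 m and height (world z) of tub_s_mid between 0.053 and 0.065 m and (horizontal distance between tub_q_mid and round_a below 0.015 m or horizontal distance between tub_q_mid and round_b below 0.015 m or horizontal distance between tub_q_mid and round_c below 0.015 m or horizontal distance between tub_q_mid and round_d below 0.015 m) and horizontal distance between tub_q_mid and mug between 0.35 and 0.45 m and height (world z) of tub_q_mid between 0.045 and 0.057 m); the robot touches nothing.
It fails at once if the mug is pushed out of its place (more than 20 mm) or tipped (distance of mug from where it was at the start of the episode above 0.02 m or angle between mug's own z axis and vertical above 0.4 rad).
It fails at once if the strainer is pushed out of its place (more than 20 mm) or tipped (distance of strainer from where it was at the start of the episode above 0.02 m or angle between strainer's own z axis and vertical above 0.4 rad).
It fails at once if a tub is knocked over (angle between any of tub_p_mid, tub_q_mid, tub_r_mid, tub_s_mid's own z axis and vertical above 1 rad).
It also fails if it takes over 104 s, if anything falls off the work surface, if the arm or the gripper's body presses on something with over 40 N, if the wrist force passes 120 N, or if a joint passes its speed limit or range.

## Working session

There is one attempt and no reset: what is moved stays moved. The work goes in short steps, Python scripts to look and compute and a tool call to move; the robot and the scene stay as the last step left them, time stands still between calls to the robot, and variables do not carry over. Pictures are saved under pics/ and viewed, at most 14 in all, crops included, and the job is handed in when it is done.

Besides the shell and the picture viewer there is one more tool, called after "Request:" as a command line: name --argument value ..., lists and objects as JSON in quotes. apply_moves: Moves the arm, as the interface text tells. Its arguments: {"type":"object","properties":{"deltas":{"type":"array"},"claw":{"type":"number"},"newtons":{"type":"number"}},"required":["deltas"]}

```bash
mkdir -p pics; python3 - <<'E'
from cell import env
import cv2
for n in("scene","side"):
    cv2.imwrite(f"pics/{n}0.png",env.snapshot(n))
    c=env.get_calibration(n);print(n,c)
s=env.observe();print(s["t"],s["tcp_pos"],s["ee_rot"],s["finger_gap"])
E
```

```text
scene {'fx': 405.397030220494, 'fy': 405.397030220494, 'cx': 283.3227735377256, 'cy': 217.81470986367214, 'dist_coeffs': array([-0.0073756,  0.       ,  0.       ,  0.       ,  0.       ]), 'extrinsics': array([[ 0.25581329,  0.96669723, -0.00748494, -0.14121943],
       [ 0.68431204, -0.18654489, -0.70492413, -0.28393185],
       [-0.68284448,  0.17520693, -0.70924322,  1.30662291],
       [ 0.        ,  0.        ,  0.        ,  1.        ]])}
side {'fx': 522.4808275636849, 'fy': 522.4808275636849, 'cx': 273.303965938863, 'cy': 199.57373960472984, 'dist_coeffs': array([-0.14947634,  0.        ,  0.        ,  0.        ,  0.        ]), 'extrinsics': array([[-0.77679133, -0.62945539, -0.01952304,  0.38062701],
       [-0.46003834,  0.58834428, -0.66499304,  0.26774995],
       [ 0.43006972, -0.50757947, -0.74659434,  1.1172339 ],
       [ 0.        ,  0.        ,  0.        ,  1.        ]])}
0.1 [ 0.14797837 -0.5033707   0.24013227] [[ 9.59449568e-01  2.81880271e-01 -1.97216750e-04]
 [ 2.81880278e-01 -9.59448655e-01  1.33720359e-03]
 [ 1.87711964e-04 -1.33857092e-03 -9.99999086e-01]] 0.09175045887100132
```

View pics/scene0.png

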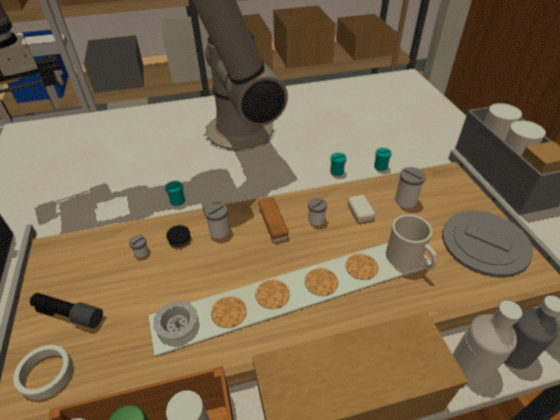

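View pics/side0.png

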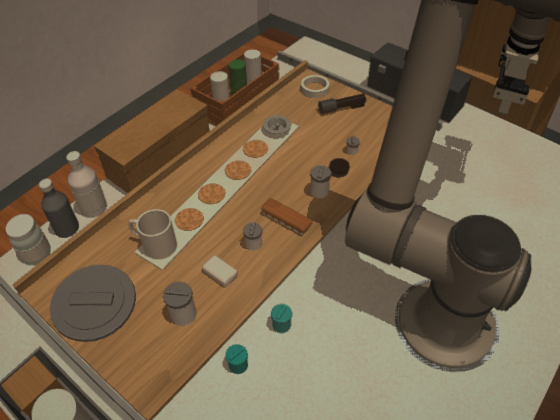

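The scene view shows:
- the mug at (408,245) and the strainer at (176,324)
- rounds at (362,267), (321,282), (272,294) and (228,312)
- white tubs with grey lids at R (410,188), P (217,220), S (317,212) and Q (139,246)

The turquoise look-alikes at (338,164), (383,159) and (176,193) and the black cap at (178,236) are not meant. I'll confirm this in an enlarged crop.

```bash
cat > h.py <<'E'
import numpy as np,cv2
from cell import env
def KD(c): return np.array([[c["fx"],0,c["cx"]],[0,c["fy"],c["cy"]],[0,0,1]]),np.array(c["dist_coeffs"])
def ray(c,uv,z):
    K,D=KD(c);p=cv2.undistortPoints(np.array([[uv]],float),K,D)[0,0]
    E=c["extrinsics"];R,t=E[:3,:3],E[:3,3];o=-R.T@t;d=R.T@np.array([*p,1]);return (o+d*(z-o[2])/d[2])[:2]
def proj(c,P):
    K,D=KD(c);E=c["extrinsics"];r,_=cv2.Rodrigues(E[:3,:3]);return cv2.projectPoints(np.array(P,float).reshape(-1,1,3),r,E[:3,3],K,D)[0].reshape(-1,2)
E
python3 - <<'E'
from h import *
a=cv2.imread("pics/scene0.png")
b=cv2.resize(a[150:262,120:440],None,fx=2.5,fy=2.5,interpolation=cv2.INTER_CUBIC)
s=cv2.imread("pics/side0.png")
d=cv2.resize(s[125:335,150:370],None,fx=1.4,fy=1.4,interpolation=cv2.INTER_CUBIC)
o=np.zeros((280+d.shape[0],800,3),np.uint8);o[:280]=b;o[280:,:d.shape[1]]=d
cv2.imwrite("pics/crop.png",o)
for n,im in(("scene",a),("side",s)):
    c=env.get_calibration(n)
    h=cv2.cvtColor(im,cv2.COLOR_BGR2HSV)
    m=((h[...,0]<18)&(h[...,1]>110)&(h[...,2]>130)).astype(np.uint8)
    m=cv2.morphologyEx(m,cv2.MORPH_CLOSE,np.ones((5,5)))
    k,l,st,ce=cv2.connectedComponentsWithStats(m)
    for i in range(1,k):
        if 200<st[i,4]<2000: print(n,st[i],ce[i].round(1),ray(c,ce[i],.029).round(4))
c=env.get_calibration("scene")
for n,uv,z in(("R",(411,178),.11),("P",(216,210),.094),("S",(317,205),.078),("Q",(138,241),.062),("mug",(409,229),.116),("str",(176,322),.04)):print(n,ray(c,uv,z).round(3))
c=env.get_calibration("side")
for n,uv,z in(("R",(179,292),.11),("P",(320,174),.094),("S",(252,230),.078),("Q",(353,141),.062),("mug",(155,222),.116),("str",(277,125),.04)):print(n,ray(c,uv,z).round(3))
E
```

```text
scene [528 142  32  21 446] [546.6 151.3] [0.3902 0.8282]
scene [305 268  33  28 690] [320.9 281.7] [0.6549 0.0545]
scene [211 297  35  31 840] [228.2 311.7] [ 0.676 -0.145]
scene [ 26 358  36  31 685] [ 43.5 372.7] [ 0.7138 -0.4814]
side [ 58  69 238 180 790] [167.1 165.5] [0.8163 0.0575]
R [0.481 0.332]
P [ 0.451 -0.129]
S [0.479 0.101]
Q [ 0.469 -0.307]
mug [0.635 0.246]
str [ 0.679 -0.245]
R [0.455 0.345]
P [ 0.434 -0.117]
S [0.46  0.112]
Q [ 0.453 -0.302]
mug [0.627 0.252]
str [ 0.676 -0.247]
```

View pics/crop.png

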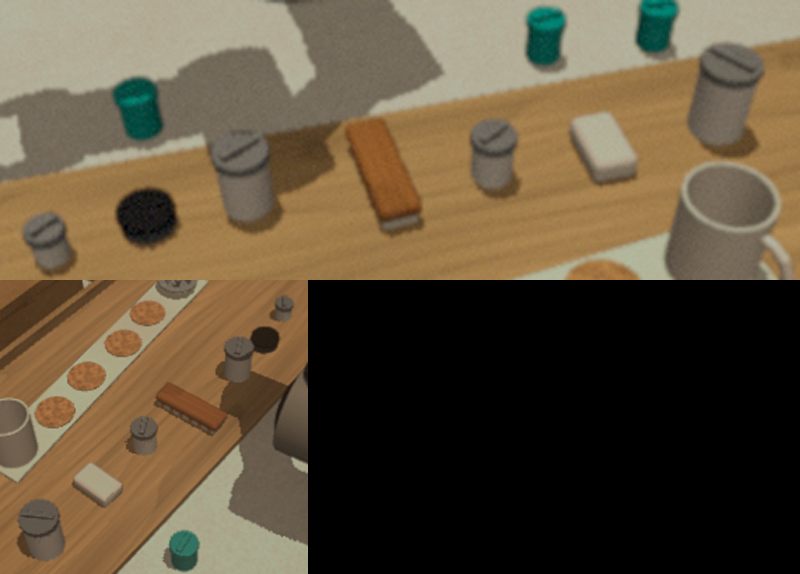

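The enlarged crop confirms four grey-lidded white tubs, R, S, P and Q from right to left. The turquoise cups and the black cap are distractors. I'll turn the gripper so it closes across the row, then go up for a wrist view.

Request:
apply_moves --deltas '[0, 0, -5, 0, 0, -0.115, 0, 0, -5, 0, 0, -0.115, 0, 0, -5, 0, 0, -0.115, 0, 0, -5, 0, 0, -0.115, 0, 0, -5, 0, 0, -0.115, 0, 0, -5, 0, 0, -0.115, 0, 0, -5, 0, 0, -0.115, 0, 0, -5, 0, 0, -0.115, 0, 0, -5, 0, 0, -0.115, 0, 0, -5, 0, 0, -0.115, 0, 0, -5, 0, 0, -0.115, 0, 0, -5, 0, 0, -0.115]' --claw -1

```text
t: 1.1
tcp_pos: [0.148, -0.5035, 0.3006]
ee_rot: [[-0.101, 0.995, -0.0], [0.995, 0.101, 0.001], [0.001, -0.0, -1.0]]
force: [0.2, 0.2, -0.2]
finger_gap: 0.0921
grasp_force: 0.0
```

Request:
apply_moves --deltas '[22, 31, 0, 0, 0, 0, 22, 31, 0, 0, 0, 0, 22, 31, 0, 0, 0, 0, 22, 31, 0, 0, 0, 0, 22, 31, 0, 0, 0, 0, 22, 31, 0, 0, 0, 0, 22, 31, 0, 0, 0, 0, 22, 31, 0, 0, 0, 0, 22, 31, 0, 0, 0, 0, 22, 31, 0, 0, 0, 0, 22, 31, 0, 0, 0, 0, 0, 0, 0, 0, 0, 0]'

```text
t: 2.1
tcp_pos: [0.4682, -0.2259, 0.3001]
ee_rot: [[-0.1, 0.995, 0.001], [0.995, 0.1, 0.002], [0.002, 0.001, -1.0]]
force: [-1.4, 1.1, -0.1]
finger_gap: 0.0917
grasp_force: 0.0
```

```bash
python3 - <<'E'
from h import *
s=env.observe();print(s["t"],s["tcp_pos"],s["ee_rot"].round(4))
c=env.get_calibration("wrist");im=env.snapshot("wrist");cv2.imwrite("pics/w1.png",im)
np.save("w1.npy",c,allow_pickle=True);E=c["extrinsics"];print(c["fx"],-E[:3,:3].T@E[:3,3],E[:3,:3].round(2))
for uv in((0,0),(559,0),(559,419),(0,419)):print(ray(c,uv,.03))
E
```

```text
2.1 [ 0.46822632 -0.22590929  0.30014179] [[-0.1003  0.995   0.0012]
 [ 0.995   0.1003  0.0024]
 [ 0.0022  0.0015 -1.    ]]
312.64846064638476 [ 0.45949474 -0.14328284  0.44417763] [[ 0.99  0.1   0.  ]
 [ 0.1  -0.95  0.3 ]
 [ 0.03 -0.3  -0.95]]
[ 0.10661025 -0.03768104]
[0.79077121 0.03281216]
[ 1.07261725 -0.6479864 ]
[-0.02769335 -0.7567591 ]
```

View pics/w1.png

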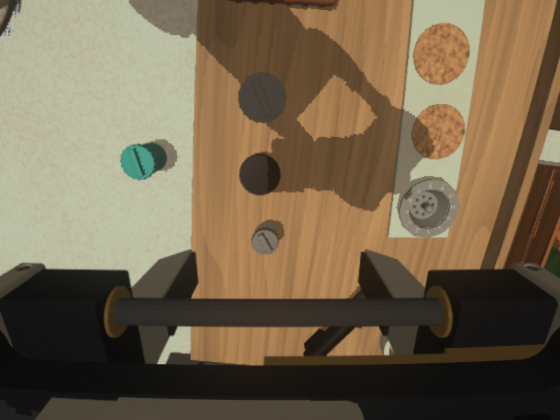

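The wrist view shows the P lid at (263,97), the Q lid at (265,240), the black cap at (260,174), the strainer at (428,206), and rounds at (441,54) and (438,131).

```bash
python3 - <<'E'
from h import *
c=np.load("w1.npy",allow_pickle=True).item()
for n,uv,z in(("P",(263,97),.086),("Q",(265,240),.054),("rd3",(441,54),.029),("rd4",(438,131),.029),("str",(428,206),.048)):print(n,ray(c,uv,z).round(4))
im=cv2.imread("pics/w1.png")
h=cv2.cvtColor(im,cv2.COLOR_BGR2HSV)
m=((h[...,0]<16)&(h[...,1]>130)&(h[...,2]>110)).astype(np.uint8);m[:,:405]=0;m[:,480:]=0
m=cv2.morphologyEx(m,cv2.MORPH_CLOSE,np.ones((5,5)))
k,l,st,ce=cv2.connectedComponentsWithStats(m)
for i in range(1,k):
    if st[i,4]>200: print(st[i],ce[i],ray(c,ce[i],.029))
E
```

```text
P [ 0.4425 -0.1288]
Q [ 0.4597 -0.3088]
rd3 [ 0.6535 -0.0512]
rd4 [ 0.6716 -0.1432]
str [ 0.6727 -0.2407]
[ 414   24   55   60 2520] [441.11547619  53.21190476] [ 0.65347918 -0.05034048]
[ 413  105   51   53 1922] [439.90634755 130.53381894] [ 0.67400621 -0.14235642]
[440 216  40  53 674] [465.77893175 252.36646884] [ 0.75906409 -0.31011363]
[408 253  26  29 285] [420.17192982 265.04561404] [ 0.69434359 -0.33698948]
```

Request:
apply_moves --deltas '[-20.5, -4.2, 10, 0, 0, 0, -20.5, -4.2, 10, 0, 0, 0, -20.5, -4.2, 10, 0, 0, 0, -20.5, -4.2, 10, 0, 0, 0, 0, 0, 30, 0, 0, 0, 0, 0, 30, 0, 0, 0, 0, 0, 30, 0, 0, 0, 0, 0, 20, 0, 0, 0, 0, 0, 0, 0, 0, 0, 0, 0, 0, 0, 0, 0]'

```text
t: 2.98
tcp_pos: [0.4546, -0.314, 0.1502]
ee_rot: [[-0.094, 0.996, -0.002], [0.996, 0.094, 0.001], [0.002, -0.002, -1.0]]
force: [-0.1, -0.8, 1.1]
finger_gap: 0.0921
grasp_force: 0.0
```

```bash
python3 - <<'E'
from h import *
s=env.observe();print(s["t"],s["tcp_pos"],s["ee_rot"].round(4))
c=env.get_calibration("wrist");im=env.snapshot("wrist");cv2.imwrite("pics/w2.png",im)
np.save("w2.npy",c,allow_pickle=True)
print(proj(c,[[.4597,-.3088,.054]]),proj(c,[s["tcp_pos"]]))
E
```

```text
2.9833 [ 0.454594   -0.31402386  0.15020117] [[-0.0939  0.9956 -0.002 ]
 [ 0.9956  0.0939  0.0014]
 [ 0.0016 -0.0018 -1.    ]]
[[284.92165052 213.59890144]] [[277.86578056 279.49920601]]
```

View pics/w2.png

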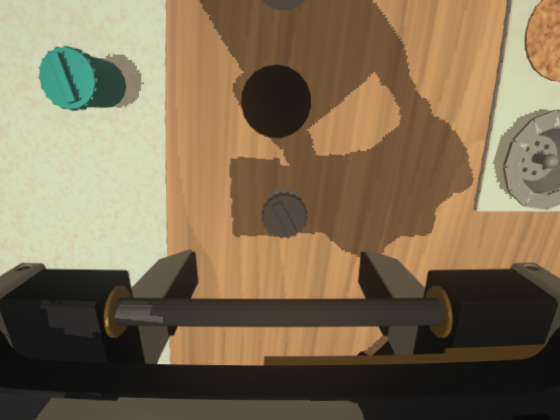

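The Q lid is at (284,215), within 1.5 px of the prediction. Correcting by 5 mm and descending to grip.

Request:
apply_moves --deltas '[4.7, 5.6, 15, 0, 0, 0, 0, 0, 30, 0, 0, 0, 0, 0, 30, 0, 0, 0, 0, 0, 22, 0, 0, 0, 0, 0, 8, 0, 0, 0, 0, 0, 0, 0, 0, 0, 0, 0, 0, 0, 0, 0]'

```text
t: 3.62
tcp_pos: [0.4616, -0.3094, 0.0474]
ee_rot: [[-0.095, 0.995, 0.002], [0.995, 0.095, -0.002], [-0.002, 0.002, -1.0]]
force: [-0.0, 0.1, 0.6]
finger_gap: 0.0915
grasp_force: 0.0
```

Request:
apply_moves --deltas '[0, 0, 0, 0, 0, 0, 0, 0, 0, 0, 0, 0, 0, 0, 0, 0, 0, 0, 0, 0, 0, 0, 0, 0, 0, 0, 0, 0, 0, 0, 0, 0, 0, 0, 0, 0, 0, 0, 0, 0, 0, 0, 0, 0, 0, 0, 0, 0]' --claw 1 --newtons 15

```text
t: 4.28
tcp_pos: [0.4607, -0.3085, 0.0457]
ee_rot: [[-0.095, 0.995, -0.0], [0.995, 0.095, -0.0], [-0.0, -0.0, -1.0]]
force: [0.1, -0.5, -0.4]
finger_gap: 0.0434
grasp_force: 0.0
```

Request:
apply_moves --deltas '[0, 0, 0, 0, 0, 0, 0, 0, 0, 0, 0, 0, 0, 0, 0, 0, 0, 0, 0, 0, 0, 0, 0, 0]'

```text
t: 4.62
tcp_pos: [0.4607, -0.3085, 0.0457]
ee_rot: [[-0.095, 0.995, -0.0], [0.995, 0.095, -0.0], [-0.0, -0.0, -1.0]]
force: [-0.2, -0.3, -1.1]
finger_gap: 0.0358
grasp_force: 15.0
```

Request:
apply_moves --deltas '[0, 0, -8, 0, 0, 0, 0, 0, -20, 0, 0, 0, 0, 0, -25, 0, 0, 0, 0, 0, -25, 0, 0, 0, 0, 0, -22, 0, 0, 0, 0, 0, 0, 0, 0, 0]'

```text
t: 5.12
tcp_pos: [0.4626, -0.31, 0.1508]
ee_rot: [[-0.095, 0.995, 0.006], [0.995, 0.095, -0.006], [-0.006, 0.006, -1.0]]
force: [-0.1, -0.6, 0.2]
finger_gap: 0.0354
grasp_force: 15.0
```

Request:
apply_moves --deltas '[20.6, 32.6, 0, 0, 0, 0, 20.6, 32.6, 0, 0, 0, 0, 20.6, 32.6, 0, 0, 0, 0, 20.6, 32.6, 0, 0, 0, 0, 20.6, 32.6, 0, 0, 0, 0, 20.6, 32.6, 0, 0, 0, 0, 20.8, 32.3, 0, 0, 0, 0, 0, 0, 0, 0, 0, 0, 0, 0, 0, 0, 0, 0, 0, 0, 0, 0, 0, 0]'

```text
t: 5.95
tcp_pos: [0.6733, -0.143, 0.1447]
ee_rot: [[-0.096, 0.995, -0.002], [0.995, 0.096, 0.0], [0.0, -0.002, -1.0]]
force: [-0.3, -1.8, -0.2]
finger_gap: 0.035
grasp_force: 15.0
```

```bash
cat > rd.py <<'E'
from h import *
import sys
n=sys.argv[1]
s=env.observe();print(s["t"],s["tcp_pos"].round(4))
c=env.get_calibration("wrist");im=env.snapshot("wrist");cv2.imwrite(f"pics/{n}.png",im)
np.save(n+".npy",c,allow_pickle=True)
h=cv2.cvtColor(im,cv2.COLOR_BGR2HSV)
m=((h[...,0]<16)&(h[...,1]>130)&(h[...,2]>80)).astype(np.uint8)
m=cv2.morphologyEx(m,cv2.MORPH_CLOSE,np.ones((5,5)))
k,l,st,ce=cv2.connectedComponentsWithStats(m)
for i in range(1,k):
    if st[i,4]>600:
        # circle fit on world outline (hull)
        cs,_=cv2.findContours((l==i).astype(np.uint8),cv2.RETR_EXTERNAL,cv2.CHAIN_APPROX_NONE)
        w=np.array([ray(c,p[0],.029) for p in cv2.convexHull(max(cs,key=len))],np.float32)
        (x,y),r=cv2.minEnclosingCircle(w)
        if r<.06: print(st[i],ce[i].round(1),"mec",round(x,4),round(y,4),round(r,4))
E
python3 rd.py w3
```

```text
5.95 [ 0.6733 -0.143   0.1447]
[   0    0   82   43 2853] [37.3 18.3] mec 0.474 -0.0089 0.0358
[ 222   53   88   90 5890] [264.9  99. ] mec 0.6545 -0.051 0.035
[ 238  174   79   70 4287] [277.2 208.4] mec 0.6727 -0.1439 0.0348
```

View pics/w3.png

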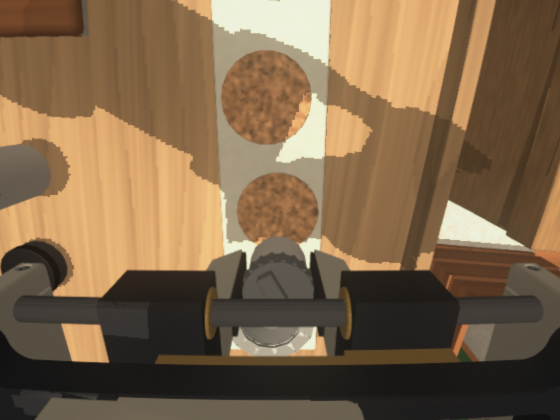

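The tub hangs over round 4 at (278,210), and round 3 is at (265,98), which gives (0.6545,-0.051). Lowering and releasing.

Request:
apply_moves --deltas '[0, 0, 25, 0, 0, 0, 0, 0, 30, 0, 0, 0, 0, 0, 20, 0, 0, 0, 0, 0, 8, 0, 0, 0, 0, 0, 4, 0, 0, 0, 0, 0, 0, 0, 0, 0, 0, 0, 0, 0, 0, 0, 0, 0, 0, 0, 0, 0]'

```text
t: 6.67
tcp_pos: [0.6748, -0.1437, 0.0606]
ee_rot: [[-0.095, 0.996, 0.003], [0.996, 0.095, -0.001], [-0.001, 0.003, -1.0]]
force: [-0.4, 0.6, -0.4]
finger_gap: 0.0352
grasp_force: 15.0
```

Request:
apply_moves --deltas '[0, 0, 0, 0, 0, 0, 0, 0, 0, 0, 0, 0, 0, 0, 0, 0, 0, 0, 0, 0, 0, 0, 0, 0]' --claw -0.2

```text
t: 7.0
tcp_pos: [0.6741, -0.1431, 0.0592]
ee_rot: [[-0.095, 0.995, 0.001], [0.995, 0.095, -0.0], [-0.0, 0.001, -1.0]]
force: [0.7, 0.3, 0.9]
finger_gap: 0.0541
grasp_force: 0.0
```

Request:
apply_moves --deltas '[0, 0, -10, 0, 0, 0, 0, 0, -25, 0, 0, 0, 0, 0, -35, 0, 0, 0, 0, 0, -35, 0, 0, 0, 0, 0, 0, 0, 0, 0]' --claw -1

```text
t: 7.42
tcp_pos: [0.6773, -0.1441, 0.1733]
ee_rot: [[-0.095, 0.995, 0.014], [0.995, 0.095, -0.005], [-0.006, 0.013, -1.0]]
force: [0.2, 0.5, 1.2]
finger_gap: 0.0839
grasp_force: 0.0
```

```bash
python3 rd.py w4
```

```text
7.4167 [ 0.6773 -0.1441  0.1733]
[ 97   0  45  81 989] [116.6  32.4] mec 0.5255 -0.0161 0.0322
[ 395    0   63  131 1331] [429.8  59.1] mec 0.8016 -0.0106 0.0555
[ 220   54   80   84 5183] [259.7  95.9] mec 0.6547 -0.0506 0.035
[ 236  166   71   63 2113] [269.8 189.6] mec 0.6725 -0.144 0.0348
```

View pics/w4.png

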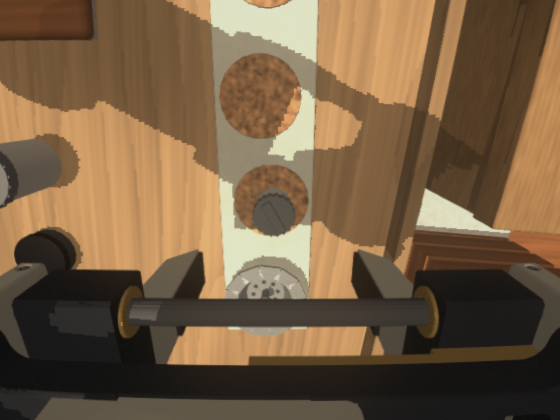

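Q stands centred on round 4, with its lid at (274,213). Now going to P.

Request:
apply_moves --deltas '[6, -38.2, 0, 0, 0, 0, 6, -38.2, 0, 0, 0, 0, 6, -38.2, 0, 0, 0, 0, 6, -38.2, 0, 0, 0, 0, 6, -38.2, 0, 0, 0, 0, 6, -38, 0, 0, 0, 0, 0, 0, 0, 0, 0, 0, 0, 0, 0, 0, 0, 0]'

```text
t: 8.13
tcp_pos: [0.4407, -0.1286, 0.1638]
ee_rot: [[-0.094, 0.996, -0.001], [0.996, 0.094, 0.0], [0.0, -0.001, -1.0]]
force: [0.9, -0.3, 0.6]
finger_gap: 0.0915
grasp_force: 0.0
```

```bash
python3 rd.py w5; python3 - <<'E'
from h import *
c=np.load("w5.npy",allow_pickle=True).item()
print(proj(c,[[.4425,-.1288,.086]]))
a=np.array([[.4425+.026*np.cos(t),-.1288+.026*np.sin(t),.086] for t in np.linspace(0,6.28,40)])
im=cv2.imread("pics/w5.png")
cv2.polylines(im,[proj(c,a).astype(int)],True,(0,255,0),1)
cv2.imwrite("pics/w5b.png",im)
E
```

```text
8.1333 [ 0.4407 -0.1286  0.1638]
[ 510    0   50   63 2740] [536.3  28.7] mec 0.6421 0.0446 0.0329
[ 483  106   73   77 4258] [518.6 143.8] mec 0.6536 -0.0504 0.0352
[ 473  208   67   62 1955] [500.8 234.8] mec 0.6713 -0.1433 0.0349
[[280.20264807 227.42464534]]
```

View pics/w5b.png

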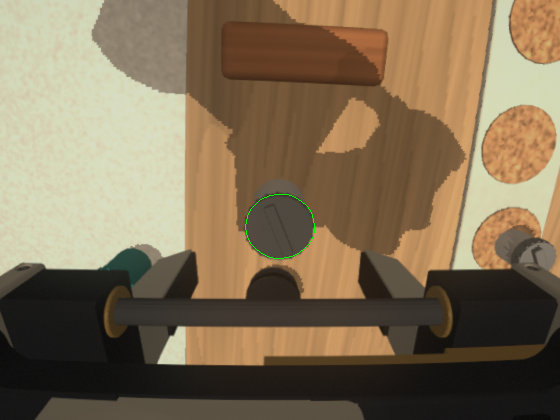

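The P lid at (280,227) matches the prediction exactly.

Request:
apply_moves --deltas '[0, 1.5, 25, 0, 0, 0, 0, 0, 30, 0, 0, 0, 0, 0, 22, 0, 0, 0, 0, 0, 9, 0, 0, 0, 0, 0, 0, 0, 0, 0, 0, 0, 0, 0, 0, 0]'

```text
t: 8.68
tcp_pos: [0.445, -0.1291, 0.0779]
ee_rot: [[-0.095, 0.995, 0.0], [0.995, 0.095, -0.0], [-0.0, 0.0, -1.0]]
force: [-0.2, -0.4, 1.2]
finger_gap: 0.0916
grasp_force: 0.0
```

Request:
apply_moves --deltas '[0, 0, 0, 0, 0, 0, 0, 0, 0, 0, 0, 0, 0, 0, 0, 0, 0, 0, 0, 0, 0, 0, 0, 0, 0, 0, 0, 0, 0, 0, 0, 0, 0, 0, 0, 0, 0, 0, 0, 0, 0, 0, 0, 0, 0, 0, 0, 0, 0, 0, 0, 0, 0, 0]' --claw 1 --newtons 18

```text
t: 9.43
tcp_pos: [0.4439, -0.1289, 0.0778]
ee_rot: [[-0.095, 0.995, -0.0], [0.995, 0.095, -0.0], [-0.0, -0.0, -1.0]]
force: [-1.5, -0.2, 2.7]
finger_gap: 0.0514
grasp_force: 18.0
```

Request:
apply_moves --deltas '[0, 0, -8, 0, 0, 0, 0, 0, -20, 0, 0, 0, 0, 0, -30, 0, 0, 0, 0, 0, -30, 0, 0, 0, 0, 0, -12, 0, 0, 0, 0, 0, 0, 0, 0, 0, 0, 0, 0, 0, 0, 0]'

```text
t: 10.02
tcp_pos: [0.4441, -0.1288, 0.178]
ee_rot: [[-0.095, 0.995, 0.001], [0.995, 0.095, -0.0], [-0.001, 0.001, -1.0]]
force: [-0.7, -0.1, -2.0]
finger_gap: 0.0514
grasp_force: 18.0
```

Request:
apply_moves --deltas '[22.7, 31.4, 0, 0, 0, 0, 22.7, 31.4, 0, 0, 0, 0, 22.7, 31.4, 0, 0, 0, 0, 22.7, 31.4, 0, 0, 0, 0, 22.7, 31.4, 0, 0, 0, 0, 22.7, 31.4, 0, 0, 0, 0, 22.7, 31.4, 0, 0, 0, 0, 0, 0, 0, 0, 0, 0, 0, 0, 0, 0, 0, 0, 0, 0, 0, 0, 0, 0]'

```text
t: 10.85
tcp_pos: [0.6466, 0.0502, 0.1752]
ee_rot: [[-0.095, 0.995, -0.004], [0.995, 0.095, -0.0], [0.0, -0.004, -1.0]]
force: [-0.0, 0.0, -1.9]
finger_gap: 0.0515
grasp_force: 18.0
```

```bash
python3 rd.py w6
```

```text
10.85 [0.6466 0.0502 0.1752]
[ 239   46   79   83 4457] [276.4  89.4] mec 0.6363 0.1524 0.0347
[ 248  161   72   61 2887] [285.4 188.4] mec 0.6513 0.0556 0.0347
[257 339  57  18 715] [284.4 348.5] mec 0.6721 -0.1336 0.0326
```

View pics/w6.png

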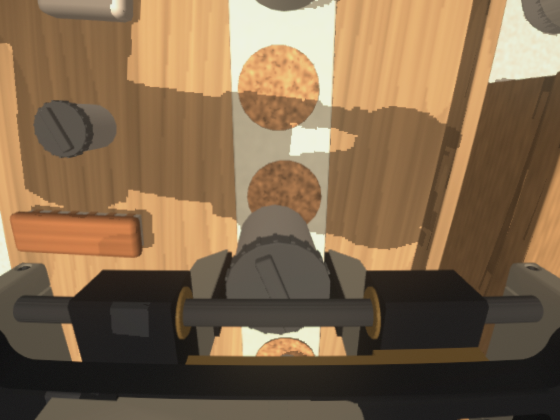

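Round 2 is at (285,195), giving (0.651,0.055), and round 1 is at (278,88), giving (0.636,0.152). Adjusting and lowering P.

Request:
apply_moves --deltas '[4.8, 4.5, 20, 0, 0, 0, 0, 0, 30, 0, 0, 0, 0, 0, 24, 0, 0, 0, 0, 0, 9, 0, 0, 0, 0, 0, 4, 0, 0, 0, 0, 0, 0, 0, 0, 0, 0, 0, 0, 0, 0, 0, 0, 0, 0, 0, 0, 0]'

```text
t: 11.57
tcp_pos: [0.6528, 0.0551, 0.0926]
ee_rot: [[-0.094, 0.996, 0.003], [0.996, 0.094, -0.0], [-0.0, 0.003, -1.0]]
force: [0.2, 0.7, -2.2]
finger_gap: 0.0511
grasp_force: 18.0
```

Request:
apply_moves --deltas '[0, 0, 0, 0, 0, 0, 0, 0, 0, 0, 0, 0, 0, 0, 0, 0, 0, 0, 0, 0, 0, 0, 0, 0]' --claw -0.5

```text
t: 11.9
tcp_pos: [0.6521, 0.0554, 0.0913]
ee_rot: [[-0.095, 0.995, 0.001], [0.995, 0.095, -0.0], [-0.0, 0.001, -1.0]]
force: [0.2, 0.3, 0.0]
finger_gap: 0.068
grasp_force: 0.0
```

Request:
apply_moves --deltas '[0, 0, -8, 0, 0, 0, 0, 0, -20, 0, 0, 0, 0, 0, -30, 0, 0, 0, 0, 0, -30, 0, 0, 0, 0, 0, 0, 0, 0, 0, 0, 0, 0, 0, 0, 0]' --claw -1

```text
t: 12.4
tcp_pos: [0.6529, 0.0554, 0.1817]
ee_rot: [[-0.095, 0.995, 0.005], [0.995, 0.095, -0.0], [-0.001, 0.005, -1.0]]
force: [-0.0, -0.7, -0.5]
finger_gap: 0.092
grasp_force: 0.0
```

```bash
python3 - <<'E'
from h import *
c=np.load("w6.npy",allow_pickle=True).item()
print("S",ray(c,(63,128),.070))
E
```

```text
S [0.46858035 0.10643852]
```

Request:
apply_moves --deltas '[13.7, -35.6, 0, 0, 0, 0, 13.7, -35.6, 0, 0, 0, 0, 13.7, -35.6, 0, 0, 0, 0, 13.7, -35.6, 0, 0, 0, 0, 13.7, -35.6, 0, 0, 0, 0, 0, 0, 0, 0, 0, 0, 0, 0, 0, 0, 0, 0]'

```text
t: 12.98
tcp_pos: [0.466, 0.1072, 0.1784]
ee_rot: [[-0.096, 0.995, -0.002], [0.995, 0.096, -0.0], [-0.0, -0.002, -1.0]]
force: [0.5, 0.1, 0.8]
finger_gap: 0.0921
grasp_force: 0.0
```

```bash
python3 rd.py w7; python3 - <<'E'
from h import *
c=np.load("w7.npy",allow_pickle=True).item()
t=np.linspace(0,6.28,40)
a=np.stack([.4686+.022*np.cos(t),.1064+.022*np.sin(t),.07+0*t],1)
im=cv2.imread("pics/w7.png")
cv2.polylines(im,[proj(c,a).astype(int)],True,(0,255,0),1)
cv2.imwrite("pics/w7b.png",im);print(proj(c,[[.4686,.1064,.07]]))
E
```

```text
12.9833 [0.466  0.1072 0.1784]
[ 423  136   70   71 3836] [457.2 171. ] mec 0.6355 0.1531 0.035
[323 159  54  57 687] [350.6 188.4] mec 0.53 0.1244 0.0328
[415 234  64  53 903] [440.  251.5] mec 0.6505 0.0561 0.035
[[280.93556047 215.38440243]]
```

View pics/w7b.png

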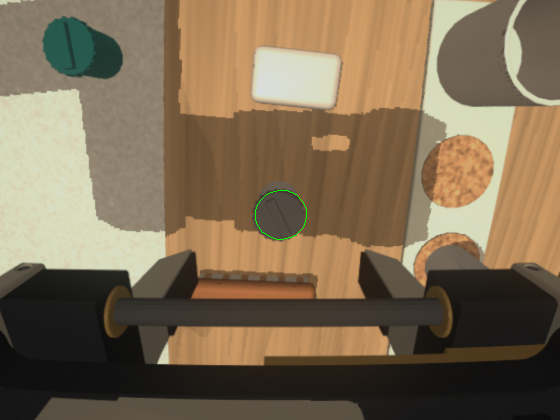

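The S lid at (281,215) matches the outline, and round 1 is reconfirmed at (0.636,0.153). Gripping S.

Request:
apply_moves --deltas '[0, 1, 27, 0, 0, 0, 0, 0, 30, 0, 0, 0, 0, 0, 30, 0, 0, 0, 0, 0, 20, 0, 0, 0, 0, 0, 10, 0, 0, 0, 0, 0, 0, 0, 0, 0, 0, 0, 0, 0, 0, 0]'

```text
t: 13.62
tcp_pos: [0.47, 0.1064, 0.061]
ee_rot: [[-0.094, 0.996, -0.001], [0.996, 0.094, -0.0], [-0.0, -0.001, -1.0]]
force: [0.4, 0.1, -0.6]
finger_gap: 0.0917
grasp_force: 0.0
```

Request:
apply_moves --deltas '[0, 0, 0, 0, 0, 0, 0, 0, 0, 0, 0, 0, 0, 0, 0, 0, 0, 0, 0, 0, 0, 0, 0, 0, 0, 0, 0, 0, 0, 0, 0, 0, 0, 0, 0, 0, 0, 0, 0, 0, 0, 0, 0, 0, 0, 0, 0, 0, 0, 0, 0, 0, 0, 0, 0, 0, 0, 0, 0, 0]' --claw 1 --newtons 16

```text
t: 14.45
tcp_pos: [0.469, 0.1068, 0.0618]
ee_rot: [[-0.095, 0.995, -0.0], [0.995, 0.095, -0.0], [-0.0, -0.0, -1.0]]
force: [-0.7, -0.1, 2.0]
finger_gap: 0.0432
grasp_force: 16.0
```

Request:
apply_moves --deltas '[0, 0, -8, 0, 0, 0, 0, 0, -20, 0, 0, 0, 0, 0, -30, 0, 0, 0, 0, 0, -35, 0, 0, 0, 0, 0, -27, 0, 0, 0, 0, 0, 0, 0, 0, 0, 0, 0, 0, 0, 0, 0]'

```text
t: 15.03
tcp_pos: [0.4698, 0.1069, 0.1834]
ee_rot: [[-0.095, 0.995, 0.004], [0.995, 0.095, 0.0], [-0.0, 0.004, -1.0]]
force: [0.4, 0.8, -1.9]
finger_gap: 0.0434
grasp_force: 16.0
```

Request:
apply_moves --deltas '[-24.9, 24.2, 0, 0, 0, 0, -24.9, 24.2, 0, 0, 0, 0, -24.9, 24.2, 0, 0, 0, 0, -24.9, 24.2, 0, 0, 0, 0, -24.9, 24.2, 0, 0, 0, 0, -24.9, 24.2, 0, 0, 0, 0, -24.9, 24.2, 0, 0, 0, 0, 0, 0, 0, 0, 0, 0, 0, 0, 0, 0, 0, 0, 0, 0, 0, 0, 0, 0]'

```text
t: 15.87
tcp_pos: [0.6531, -0.0502, 0.1798]
ee_rot: [[-0.095, 0.996, -0.004], [0.996, 0.095, 0.001], [0.001, -0.004, -1.0]]
force: [-0.0, -0.2, -0.7]
finger_gap: 0.0434
grasp_force: 16.0
```

Request:
apply_moves --deltas '[0, 0, 30, 0, 0, 0, 0, 0, 30, 0, 0, 0, 0, 0, 25, 0, 0, 0, 0, 0, 11, 0, 0, 0, 0, 0, 0, 0, 0, 0, 0, 0, 0, 0, 0, 0, 0, 0, 0, 0, 0, 0]'

```text
t: 16.45
tcp_pos: [0.6552, -0.0504, 0.0878]
ee_rot: [[-0.095, 0.995, 0.003], [0.995, 0.095, -0.001], [-0.001, 0.003, -1.0]]
force: [-0.3, 0.8, -1.3]
finger_gap: 0.0432
grasp_force: 16.0
```

Position is good. Finish lowering (about 12 mm), release, rise.

Request:
apply_moves --deltas '[0, 0, 7, 0, 0, 0, 0, 0, 4, 0, 0, 0, 0, 0, 0, 0, 0, 0, 0, 0, 0, 0, 0, 0, 0, 0, 0, 0, 0, 0]'

```text
t: 16.87
tcp_pos: [0.6543, -0.0507, 0.0749]
ee_rot: [[-0.095, 0.995, 0.0], [0.995, 0.095, -0.0], [-0.0, 0.0, -1.0]]
force: [-0.1, -0.1, -1.0]
finger_gap: 0.0438
grasp_force: 16.0
```

Request:
apply_moves --deltas '[0, 0, 0, 0, 0, 0, 0, 0, 0, 0, 0, 0, 0, 0, 0, 0, 0, 0, 0, 0, 0, 0, 0, 0]' --claw -0.4

```text
t: 17.2
tcp_pos: [0.6544, -0.0507, 0.0749]
ee_rot: [[-0.095, 0.995, 0.0], [0.995, 0.095, -0.0], [-0.0, 0.0, -1.0]]
force: [-0.1, 0.3, 0.6]
finger_gap: 0.063
grasp_force: 0.0
```

Request:
apply_moves --deltas '[0, 0, -8, 0, 0, 0, 0, 0, -20, 0, 0, 0, 0, 0, -35, 0, 0, 0, 0, 0, -35, 0, 0, 0, 0, 0, -32, 0, 0, 0, 0, 0, 0, 0, 0, 0, 0, 0, 0, 0, 0, 0]' --claw -1

```text
t: 17.78
tcp_pos: [0.6553, -0.0508, 0.208]
ee_rot: [[-0.095, 0.995, 0.006], [0.995, 0.095, -0.001], [-0.002, 0.006, -1.0]]
force: [0.3, 0.5, -0.3]
finger_gap: 0.0917
grasp_force: 0.0
```

Request:
apply_moves --deltas '[36.5, -13.5, 0, 0, 0, 0, 36.5, -13.5, 0, 0, 0, 0, 36.5, -13.5, 0, 0, 0, 0, 36.5, -13.5, 0, 0, 0, 0, 36.5, -13.5, 0, 0, 0, 0, 36.5, -13.5, 0, 0, 0, 0, 36.5, -13.5, 0, 0, 0, 0, 36.5, -13.5, 0, 0, 0, 0, 36.5, -13.5, 0, 0, 0, 0, 36.5, -13.5, 0, 0, 0, 0, 36.5, -13.5, 0, 0, 0, 0, 0, 0, 0, 0, 0, 0]'

```text
t: 18.78
tcp_pos: [0.4642, 0.3401, 0.2035]
ee_rot: [[-0.101, 0.995, -0.003], [0.995, 0.101, 0.001], [0.001, -0.003, -1.0]]
force: [-1.1, -0.8, -0.7]
finger_gap: 0.0915
grasp_force: 0.0
```

Request:
apply_moves --deltas '[0, 0, 0, 0, 0, 0, 0, 0, 0, 0, 0, 0]'

```text
t: 18.95
tcp_pos: [0.468, 0.3344, 0.2038]
ee_rot: [[-0.096, 0.995, -0.001], [0.995, 0.096, -0.001], [-0.001, -0.002, -1.0]]
force: [0.1, -0.2, -0.5]
finger_gap: 0.0918
grasp_force: 0.0
```

```bash
python3 rd.py w8
```

```text
18.95 [0.468  0.3344 0.2038]
```

View pics/w8.png

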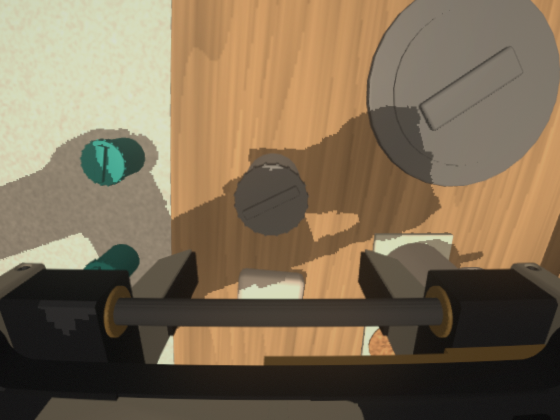

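The R lid is at (271,198), and the mug at (420,265) is clear of the fingers.

```bash
python3 - <<'E'
from h import *
c=np.load("w8.npy",allow_pickle=True).item()
p=ray(c,(271,198),.102);d=p-[.468,.3344];print(p,"tx",d@[-.095,.995],"ty",d@[.995,.095])
E
```

```text
[0.46079444 0.34978118] tx 0.01598880184957142 ty -0.005708319119106946
```

Request:
apply_moves --deltas '[16, -5.7, 0, 0, 0, 0, 0, 0, 25, 0, 0, 0, 0, 0, 30, 0, 0, 0, 0, 0, 30, 0, 0, 0, 0, 0, 17, 0, 0, 0, 0, 0, 8, 0, 0, 0, 0, 0, 0, 0, 0, 0, 0, 0, 0, 0, 0, 0]'

```text
t: 19.67
tcp_pos: [0.4621, 0.3496, 0.0951]
ee_rot: [[-0.093, 0.996, 0.0], [0.996, 0.093, 0.0], [0.0, 0.0, -1.0]]
force: [0.1, -0.3, 0.5]
finger_gap: 0.092
grasp_force: 0.0
```

Request:
apply_moves --deltas '[0, 0, 0, 0, 0, 0, 0, 0, 0, 0, 0, 0, 0, 0, 0, 0, 0, 0, 0, 0, 0, 0, 0, 0, 0, 0, 0, 0, 0, 0, 0, 0, 0, 0, 0, 0, 0, 0, 0, 0, 0, 0]' --claw 1 --newtons 20

```text
t: 20.25
tcp_pos: [0.4612, 0.3505, 0.0951]
ee_rot: [[-0.095, 0.995, 0.0], [0.995, 0.095, 0.0], [0.0, 0.001, -1.0]]
force: [-1.0, 0.7, 3.4]
finger_gap: 0.0594
grasp_force: 20.0
```

Request:
apply_moves --deltas '[0, 0, 0, 0, 0, 0, 0, 0, -8, 0, 0, 0, 0, 0, -20, 0, 0, 0, 0, 0, -35, 0, 0, 0, 0, 0, -35, 0, 0, 0, 0, 0, -35, 0, 0, 0, 0, 0, -7, 0, 0, 0, 0, 0, 0, 0, 0, 0, 0, 0, 0, 0, 0, 0]'

```text
t: 21.0
tcp_pos: [0.4607, 0.3501, 0.2341]
ee_rot: [[-0.095, 0.995, -0.001], [0.995, 0.095, -0.001], [-0.0, -0.001, -1.0]]
force: [-0.8, 0.6, -2.1]
finger_gap: 0.0597
grasp_force: 20.0
```

Request:
apply_moves --deltas '[-30.5, 22.2, 0, 0, 0, 0, -30.5, 22.2, 0, 0, 0, 0, -30.5, 22.2, 0, 0, 0, 0, -30.5, 22.2, 0, 0, 0, 0, -30.5, 22.2, 0, 0, 0, 0, -30.5, 22.2, 0, 0, 0, 0, -30.5, 22.2, 0, 0, 0, 0, 0, 0, 0, 0, 0, 0, 0, 0, 0, 0, 0, 0, 0, 0, 0, 0, 0, 0]'

```text
t: 21.83
tcp_pos: [0.635, 0.1526, 0.2322]
ee_rot: [[-0.094, 0.996, -0.005], [0.996, 0.094, -0.0], [0.0, -0.005, -1.0]]
force: [0.3, -0.1, -1.6]
finger_gap: 0.0594
grasp_force: 20.0
```

Request:
apply_moves --deltas '[0, 0, 25, 0, 0, 0, 0, 0, 30, 0, 0, 0, 0, 0, 30, 0, 0, 0, 0, 0, 22, 0, 0, 0, 0, 0, 8, 0, 0, 0, 0, 0, 0, 0, 0, 0, 0, 0, 0, 0, 0, 0, 0, 0, 0, 0, 0, 0]'

```text
t: 22.5
tcp_pos: [0.6369, 0.1532, 0.1217]
ee_rot: [[-0.096, 0.995, 0.003], [0.995, 0.096, 0.0], [0.0, 0.003, -1.0]]
force: [1.1, 0.1, -1.1]
finger_gap: 0.0595
grasp_force: 20.0
```

Request:
apply_moves --deltas '[0, 0, 7, 0, 0, 0, 0, 0, 4, 0, 0, 0, 0, 0, 1, 0, 0, 0, 0, 0, 0, 0, 0, 0, 0, 0, 0, 0, 0, 0]'

```text
t: 22.92
tcp_pos: [0.6361, 0.1525, 0.1078]
ee_rot: [[-0.095, 0.996, 0.0], [0.996, 0.095, -0.0], [-0.0, 0.0, -1.0]]
force: [-0.6, 0.3, -2.1]
finger_gap: 0.0591
grasp_force: 20.0
```

Request:
apply_moves --deltas '[0, 0, 0, 0, 0, 0, 0, 0, 0, 0, 0, 0, 0, 0, 0, 0, 0, 0, 0, 0, 0, 0, 0, 0]' --claw -0.7

```text
t: 23.25
tcp_pos: [0.6363, 0.1525, 0.108]
ee_rot: [[-0.095, 0.995, 0.001], [0.995, 0.095, -0.0], [-0.0, 0.001, -1.0]]
force: [-0.2, -0.3, 0.6]
finger_gap: 0.077
grasp_force: 0.0
```

Request:
apply_moves --deltas '[0, 0, -8, 0, 0, 0, 0, 0, -20, 0, 0, 0, 0, 0, -35, 0, 0, 0, 0, 0, -35, 0, 0, 0, 0, 0, -32, 0, 0, 0, -20, -35, 0, 0, 0, 0, -20, -35, 0, 0, 0, 0, -20, -35, 0, 0, 0, 0, -20, -35, 0, 0, 0, 0, -20, -35, 0, 0, 0, 0, 0, 0, 0, 0, 0, 0, 0, 0, 0, 0, 0, 0]'

```text
t: 24.25
tcp_pos: [0.4702, 0.0356, 0.2389]
ee_rot: [[-0.093, 0.996, 0.001], [0.996, 0.093, -0.0], [-0.0, 0.001, -1.0]]
force: [0.5, 0.4, 1.3]
finger_gap: 0.0779
grasp_force: 0.0
```

```bash
python3 - <<'E'
from h import *
a=env.snapshot("scene");b=env.snapshot("side")
ps=[(.6363,.1525,.092),(.6515,.0555,.076),(.6543,-.0507,.060),(.673,-.1435,.044)]
rr=[.030,.026,.022,.018]
t=np.linspace(0,6.28,40)
out=[]
for n,im,(x0,x1,y0,y1) in(("scene",a,(150,450,190,350)),("side",b,(110,310,90,270))):
    c=env.get_calibration(n)
    big=cv2.resize(im[y0:y1,x0:x1],None,fx=800/(x1-x0)/2,fy=800/(x1-x0)/2,interpolation=cv2.INTER_CUBIC);k=400/(x1-x0)
    if n=="scene":k=400/(x1-x0)
    for p,r in zip(ps,rr):
        for z,q in((.029,r-.0015),(.029+p[2]-.008,r)):
            w=proj(c,np.stack([p[0]+q*np.cos(t),p[1]+q*np.sin(t),z+0*t],1))
            cv2.polylines(big,[((w-[x0,y0])*k).astype(int)],True,(0,255,0),1)
    out.append(big)
H=max(o.shape[0] for o in out);o=np.zeros((H,800,3),np.uint8)
for i,g in enumerate(out):o[:g.shape[0],400*i:400*i+g.shape[1]]=g
cv2.imwrite("pics/end.png",o)
E
```

```text
(no output)
```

View pics/end.png

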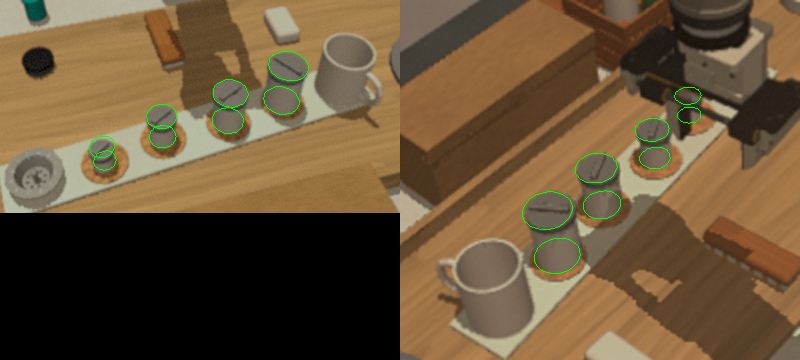

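The final view shows all four tubs upright on their rounds, in order of size from the mug to the strainer. Each lies inside its expected outline, and the mug and strainer have not moved.

```bash
python3 -c "
from cell import env
print(env.hand_in())"
```

```text
the job is handed in; nothing more can be done
None
```

The job is handed in at about 24 s: all four tubs stand upright and centred on their cork rounds, largest by the mug to smallest by the strainer; the mug and strainer look unmoved, and the hand-in gave no verdict.

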